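Count along the rack and file the ingredient box in the third gap

TASK

One ingredient box has been left on the worktop in front of the six-gap wooden rack. With the fingers shut, run a fingertip along the rack's front rail from its left end (the robot's left) to count the gaps, filled ones included, touching the rail over the first, the second and the third in turn; then push the box across the worktop, under the rail and fully home against the back board of that third gap. Only push the box, never lift or tip it, and leave everything else where it stands.

Things in the scene. Friction and masses are not known exactly. Their poses are not given: they have to be found in the camera images.
- rack: fixed wooden rack 378 mm wide (its y), 82 deep (x), 64 high: six gaps 54 mm wide, 60 mm apart centre to centre, between 6 mm dividers, open in front, back board behind, no floor. Origin on the worktop, mid-width, 41 mm behind the divider noses; +x into the gaps, +y to the rack's left end as the robot faces it. Gaps 1 to 6 from the left: y = +150, +90, +30, -30, -90, -150 mm. Yaw within 0.2 rad
- rail1: part of the level front rail over the first (leftmost) gap, 54 mm long (y), 14 deep (x), 10 thick; the rail looks like one batten across all gaps, flush with the divider tops. Origin at the centre of its top face, 64 mm above the worktop, 14 mm behind the noses; axes as the rack's. Boxes pass below it (54 mm clear height)
- rail2: the same, over the second gap
- rail3: the same, over the third gap
- gap3_mouth (a point): on the worktop, centre of the third gap's mouth, between the rounded divider noses; axes as the rack's. The gap is 72 mm deep from here to the back board
- gap3_home (a point): on the worktop in the third gap, where the origin of a box lies when it stands fully home against the back board (32 mm inside the mouth); axes as the rack's. A box fully home sticks out 8 mm from the noses
- box: the ingredient box left out in front of the rack: stainless box with a wooden lid, loose, 80 mm long (its x), 42 mm wide (its y), 50 mm high, 0.15 to 0.31 kg, smooth upright sides. Origin at the centre of its underside, z up. Its place varies; its x axis lies within about 0.4 rad of the robot's x
- box_b: an identical box already in the second gap, a few mm short of the back board; origin at the centre of its underside; must stay where it stands
- box_e: an identical box already in the fifth gap; origin at the centre of its underside; must stay where it stands
- big_bowl: loose glass bowl, 190 mm across, 85 mm high, at the left; origin under its centre; must stay where it stands
- prep_bowl: loose small glass bowl, 86 mm across, 40 mm high, at the right; origin under its centre; must stay where it stands
- mid_bowl: loose glass bowl, 140 mm across, 65 mm high, further right; origin under its centre; must stay where it stands
- syrup: loose amber glass bottle, 64 mm across, 190 mm high, right of the rack; origin under its centre; must stay where it stands
- jar: loose glass jar with a steel lid, 68 mm across, 85 mm high, left of the rack; origin under its centre; must stay where it stands
- spoon: wooden spoon, 240 mm long, lying at the near right; must stay where it stands
Mind the look-alikes: they are no part of the job. What is shaped like the box but orange is not meant.

How it is judged:
On the way, in this order (a step that is already met when the one before it is completed fails the run):
1. a fingertip touches the front rail over the first gap (contact force between the fingers and rail1 above 0.3 N), for 0.05 s.
2. a fingertip touches the front rail over the second gap (contact force between the fingers and rail2 above 0.3 N), for 0.05 s.
3. a fingertip touches the front rail over the third gap (contact force between the fingers and rail3 above 0.3 N), for 0.05 s.
4. the box is fully home in the third gap (horizontal distance between gap3_home and box below 0.012 m and x of box in the frame of gap3_home above -0.006 m and height (world z) of box below 0.005 m and angle between box's own z axis and vertical below 0.08 rad and angle between the x axis of box and the x axis of rack, either way round below 0.2 rad), for 0.2 s.
At the end, for the whole second after the job is handed in: the box stands upright on the worktop in the third gap from the left, within 6 mm of the back board, within 12 mm of its place there and within 0.2 rad of the gap's direction, at rest; the other boxes, bowls, bottle, jar and spoon are within 20 mm of where they stood (all of step 4 and linear speed of box below 0.02 m/s and distance of each of box_b, box_e, big_bowl, prep_bowl, mid_bowl, syrup, jar, spoon from where it was at the start of the episode below 0.02 m); the robot touches nothing.
It fails at once if the box is lifted off the worktop (height (world z) of box above 0.008 m).
It fails at once if the box is tipped (angle between box's own z axis and vertical above 0.25 rad).
It fails at once if another thing is shifted by 20 mm or more (distance of any of box_b, box_e, big_bowl, prep_bowl, mid_bowl, syrup, jar, spoon from where it was at the start of the episode above 0.02 m).
It also fails if it takes over 64 s, if anything falls off the work surface, if the arm or the gripper's body presses on something with over 40 N, if the wrist force passes 120 N, or if a joint passes its speed limit or range.

ROBOT

A 6-joint arm with a two-finger parallel gripper is mounted at the origin on the work surface. World frame = base frame: x ahead of the robot, y to its left, z up, the work surface at z = 0. Lengths are in m, angles in rad, forces in N, time in s.
With the tool pointing down it reaches from about 0.35 to 0.975 m from the base axis. Payload 4.9 kg.
Tool frame: the origin (TCP) lies at the very end of the fingers, on their centre line; the grasp point (between the pads) lies manip.grip_point_offset behind it (manip.grip_point_offset is the distance from the TCP to the grasp point, in m); z points along the fingers, y is the line along which they close (so a half turn about z gives the same grasp; the last joint's range is limited). The gripper opens to 85 mm and grips with 20 to 120 N. Pads are 22 mm wide; open, the fingers measure 114 mm over their backs; the gripper's body (76 mm by 85 mm) begins 54 mm behind the grasp point. The pads swing forward as they close: fully open they stand 13 mm farther back than shut.
Start: joints at [-0.119, 0.053, 1.613, -0, 1.476, -0.119], TCP at [0.625, 0, 0.231] pointing down, gripper open.
Joint ranges: [-3.01, 3.01], [-1.01, 2.22], [0.06, 2.58], [-1.02, 4.17], [0.09, 2.62], [-3.14, 3.14]. Speed limits (rad/s): [2.57, 2.57, 3.14, 3.14, 3.14, 3.14].

INTERFACE

Orientations are given as a unit quaternion [w, x, y, z].
In Python, from plant import manip gives the robot as it stands.
- The arm moves only by the shell command python3 -m crank 'ROWS' [OPENING]. ROWS is JSON, a list of rows, each an object of numbers: "x", "y", "z": the shift along the tool's x, y, z in cm; "turn": the turn about the tool's z in rad. In form: [{"x": .., "y": .., "z": .., "turn": ..}, ...]. A call has 1 to 5 rows; each row shifts and turns the commanded pose from where the row before left it, along the tool's axes as they then stand; what a row does not reach is not made up. A row lasts 1/10 s, in which the tool goes at most 50 mm and 8.59 degrees, less where a joint would pass 70% of its speed; a pose out of reach is approached as far as the arm can. A call with a gripper value outside its range is refused whole. OPENING is the opening in per cent of the stroke, from 0 (shut) to 100 (fully open), set as the call begins (- or left out, the last holds). The fingers move at their own pace and stop on an object; the grip force is fixed at half the most. Time passes only in rows, so rows that do not move let the fingers close. It gives the time, the measured TCP pose, the force, the opening and the grip force at its end, in the units of the state.
- manip.state(): the state, without advancing time (a new reading comes with each control period).
- manip.grab_frame(name): name is "scene" or "side" or "wrist"; returns (picture, depth): 384x512x3 uint8, red, green, blue; 384x512 float32, m along the optical axis (not along the pixel's ray), 0 where there is no reading.
- manip.camera_model(name): a dict with "mtx" (3x3 intrinsics, pixels), "world_to_cam" (4x4, takes a point from world to camera coordinates). Camera axes: x right, y down, z forward; pixel columns grow to the right and rows downward; lengths in m; the calibration is good to about 2 mm. A picture is of the moment at which its call begins: read the wrist's pose just before it. camera_model takes no time and is no camera call; for the wrist camera it gives the pose at the moment of the call.
- manip.job_done(): hands the job in; it is judged then, once.
The state is a dict: "time": time; "joint_pos": joint angles; "joint_vel": joint speeds; "joint_efforts": joint torques, N m; "tool_pos": TCP position; "tool_rot": TCP orientation; "contact_force": force on the tool from outside, world axes, zero at the start; "ft_torque": the same for the moment, N m; "gripper_width": opening from 0.0 (shut) to 1.0 (fully open); "grasp_force": force on a finger pad.
Only numpy, scipy, OpenCV 4.12 (cv2) and the standard library are available. Lean on these libraries where they do the work, as an engineer would, in place of code of your own. Each camera call takes 0.05 s, during which the arm holds its last target. There are 200 camera calls.

## Working session

There is one attempt and no reset: what is moved stays moved. The work goes in short steps, Python scripts to look and compute and a shell command to move; the robot and the scene stay as the last step left them, time stands still between calls to the robot, and variables do not carry over. Pictures are saved under pics/ and viewed, at most 10 in all, crops included, and the job is handed in when it is done.

```bash
mkdir -p pics; ls
cat > h.py <<'E'
import numpy as np, cv2
from plant import manip
def grab(n, save=None):
    m=manip.camera_model(n); p,d=manip.grab_frame(n)
    np.savez('/tmp/'+n,p=p,d=d,K=m['mtx'],T=m['world_to_cam'])
    if save: cv2.imwrite('pics/'+save,p[:,:,::-1])
def load(n):
    z=np.load('/tmp/'+n+'.npz'); return z
def cloud(z):
    d=z['d'];K=np.array(z['K']);v,u=np.mgrid[:384,:512]
    P=np.stack([(u-K[0,2])/K[0,0]*d,(v-K[1,2])/K[1,1]*d,d,np.ones_like(d)],-1)
    W=P@np.linalg.inv(z['T']).T
    W=W[...,:3]; W[d<=0]=np.nan
    return W
E
python3 - <<'E'
from h import *
print(manip.state())
grab('scene','scene.png'); grab('side','side.png')
print(manip.camera_model('scene'))
E
```

```text
pics
{'time': 0.0, 'joint_pos': array([-1.18980515e-01,  5.33727914e-02,  1.61430621e+00, -1.48668903e-05,
        1.47598883e+00, -1.18999020e-01]), 'joint_vel': array([-2.06653053e-03,  1.02742515e-04,  6.91722776e-05, -9.66703893e-05,
       -4.52197176e-04, -1.94251096e-03]), 'joint_efforts': array([ 2.70554956e-04, -3.93670499e+01, -3.70175600e+01, -1.62778279e-04,
        6.93513779e-03, -6.06393527e-06]), 'tool_pos': array([6.24374173e-01, 8.32430125e-05, 2.30045846e-01]), 'tool_rot': array([-8.11019751e-04,  7.07099355e-01,  7.07113446e-01, -6.47219389e-04]), 'contact_force': array([ 0.62067057,  0.18644408, -0.95488783]), 'ft_torque': array([-0.00380869,  0.0146816 ,  0.01887588]), 'grasp_force': 0.0, 'gripper_width': 1.0032505576487147}
{'mtx': array([[364.3063569 ,   0.        , 257.73011043],
       [  0.        , 364.3063569 , 194.79395634],
       [  0.        ,   0.        ,   1.        ]]), 'world_to_cam': array([[ 0.85688204,  0.51540949,  0.01030718, -0.38469988],
       [ 0.43568631, -0.71336321, -0.54889923, -0.19428177],
       [-0.2755551 ,  0.47483259, -0.83582498,  1.1401957 ],
       [ 0.        ,  0.        ,  0.        ,  1.        ]])}
```

View pics/scene.png

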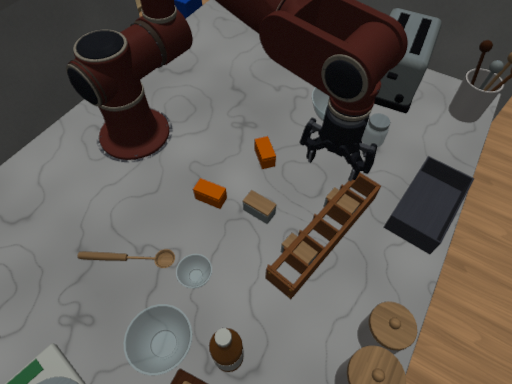

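View pics/side.png

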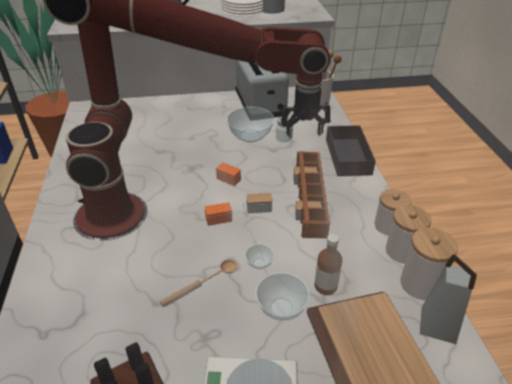

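The scene view shows the rack from about (370,185), its left end, to (285,285), and the steel box with its wooden lid at (260,206). The orange look-alikes are at (265,152) and (210,193). Next I measure the rack and box from depth.

Run:
```python
from h import *
for n in('scene','side'):
    z=load(n);W=cloud(z);p=z['p'].astype(int)
    hsv=cv2.cvtColor(z['p'],cv2.COLOR_RGB2HSV)
    m=(W[...,2]>.057)&(W[...,2]<.072)&(W[...,0]>.5)&(W[...,0]<1.0)&(W[...,1]>-.45)&(W[...,1]<.25)
    k,l,s,c=cv2.connectedComponentsWithStats(m.astype(np.uint8))
    for i in range(1,k):
        if s[i,4]>80:
            P=W[l==i]; r=cv2.minAreaRect((P[:,:2]*1000).astype(np.float32)); print(n,'z64',c[i],s[i,4],r,np.median(P[:,2]))
    m=(W[...,2]>.043)&(W[...,2]<.057)&(W[...,0]>.3)&(W[...,0]<1.0)&(W[...,1]>-.45)&(W[...,1]<.35)
    k,l,s,c=cv2.connectedComponentsWithStats(m.astype(np.uint8))
    for i in range(1,k):
        if s[i,4]>80:
            P=W[l==i]; r=cv2.minAreaRect((P[:,:2]*1000).astype(np.float32)); print(n,'z50',c[i],s[i,4],r,np.median(P[:,2]),np.median(z['p'][l==i],0))
    m=(W[...,2]>.01)&(W[...,2]<.2)&(W[...,0]>.3)&(W[...,0]<1.0)&(W[...,1]>-.45)&(W[...,1]<.4)
    k,l,s,c=cv2.connectedComponentsWithStats(m.astype(np.uint8))
    for i in range(1,k):
        if s[i,4]>80:
            P=W[l==i]; print(n,'all',c[i].round(),P.min(0).round(3),P.max(0).round(3))
```

```text
scene z64 [320.77490421 231.42816092] 2088 ((657.9862670898438, -18.325286865234375), (379.5941162109375, 81.94961547851562), 79.89517211914062) 0.06451882940573012
scene z64 [424.75369458 218.37192118] 406 ((855.9810791015625, 166.30838012695312), (178.12432861328125, 129.9932098388672), 84.49849700927734) 0.06474294497674765
scene z64 [187.71969697 337.78787879] 132 ((526.4771118164062, -410.3907470703125), (18.499408721923828, 82.74471282958984), 27.466773986816406) 0.06537382190597657
scene z50 [373.48314607 134.1011236 ] 89 ((645.6268920898438, 337.9547119140625), (61.18291091918945, 22.220205307006836), 1.4720771312713623) 0.051307556324954096 [87. 92. 93.]
scene z50 [264.55654762 147.63690476] 336 ((397.15606689453125, 123.6793441772461), (42.38738250732422, 82.3941650390625), 48.052024841308594) 0.050826906618589796 [162.  76.   0.]
scene z50 [448.38541667 171.53645833] 192 ((876.5083618164062, 313.2469177246094), (41.511863708496094, 129.27633666992188), 66.41400909423828) 0.04963584422272599 [20. 20. 23.]
scene z50 [209.06588235 188.78117647] 425 ((342.9022521972656, -77.78
[... 4917 characters left out ...]
[252. 133.] [0.423 0.291 0.012] [0.609 0.4   0.088]
side all [281. 131.] [0.613 0.321 0.01 ] [0.66  0.386 0.091]
side all [351. 150.] [0.784 0.067 0.01 ] [0.94  0.326 0.07 ]
side all [317. 219.] [ 0.577 -0.426  0.01 ] [0.733 0.168 0.193]
side all [228. 173.] [0.356 0.078 0.011] [0.438 0.16  0.054]
side all [409. 232.] [ 0.814 -0.45   0.01 ] [ 0.926 -0.143  0.185]
side all [259. 202.] [ 0.44  -0.073  0.011] [ 0.521 -0.023  0.054]
side all [218. 213.] [ 0.303 -0.108  0.01 ] [ 0.386 -0.056  0.055]
side all [260. 255.] [ 0.401 -0.325  0.01 ] [ 0.485 -0.236  0.042]
side all [225. 268.] [ 0.301 -0.318  0.01 ] [ 0.378 -0.265  0.019]
side all [281. 289.] [ 0.407 -0.45   0.01 ] [ 0.544 -0.374  0.069]
```

The rack centre is about (0.659, -0.020) with yaw -0.176 rad. The box is about (0.4795, -0.0455) with yaw near -0.05. Both match their given sizes and heights. I'll shut the fingers, turn the tool to the rack yaw (tool x = rack +y, tool y = rack +x) and go above rail 1.

```bash
python3 -m crank '[{"turn":0.14},{"turn":0.036},{"x":3.4,"y":0.3,"z":3},{"x":3.4,"y":0.25,"z":3},{"x":3.4,"y":0.25,"z":3}]' 0
python3 -m crank '[{"x":3.4,"y":0.25,"z":3},{"z":1},{},{}]'
python3 - <<'E'
from h import *
from scipy.spatial.transform import Rotation as R
grab('wrist','w1.png')
s=manip.state();q=s['tool_rot'];M=R.from_quat(np.r_[q[1:],q[0]]).as_matrix();print(M.round(3),s['tool_pos'],s['contact_force'],manip.grip_point_offset)
z=load('wrist');W=cloud(z)
m=(W[...,2]>.059)&(W[...,2]<.068)
P=W[m];print(m.sum(),np.median(P[:,2]),cv2.minAreaRect((P[:,:2]*1000).astype(np.float32)))
E
```

```text
[[-0.     1.    -0.002]
 [ 1.     0.     0.   ]
 [ 0.    -0.002 -1.   ]] [6.24495253e-01 8.26918427e-05 2.30324634e-01] [-0.14857262 -0.23116199 -0.06063162] 0.0187
13708 0.06405786078769504 ((759.854736328125, -44.34588623046875), (375.88800048828125, 291.1837463378906), 79.81006622314453)schema error: expected keys x, y, z, turn
schema error: expected keys x, y, z, turn
```

View pics/w1.png

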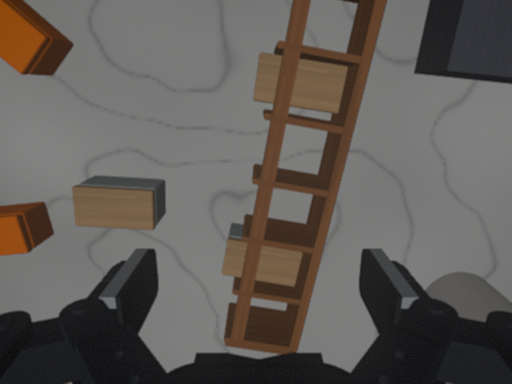

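The moves were refused because every key is required, so nothing moved. The wrist picture shows the box lid at (117,205), box_b at (305,80), box_e at (262,260) and the rack's front rail running from (235,340) to (300,0). I'll refine the estimate from this frame.

Run:
```python
from h import *
z=load('wrist');W=cloud(z)
def comps(a,b,mn):
    m=((W[...,2]>a)&(W[...,2]<b)).astype(np.uint8); m[240:, :170]=0; m[240:,345:]=0
    k,l,s,c=cv2.connectedComponentsWithStats(m)
    for i in range(1,k):
        if s[i,4]>mn:
            P=W[l==i]; print(c[i].round(),s[i,4],cv2.minAreaRect((P[:,:2]*1000).astype(np.float32)),np.median(P[:,2]))
print('rack');comps(.061,.067,800)
print('box');comps(.047,.053,800)
# rack corner at right end
c,s=np.cos(-.176),np.sin(-.176)
D=W[...,:2]-[.659,-.020]; X=D[...,0]*c+D[...,1]*s; Y=-D[...,0]*s+D[...,1]*c
m=(abs(W[...,2]-.064)<.003)&(abs(X)<.06)&(abs(Y)<.21)
print(np.percentile(X[m],[.3,99.7]),Y[m].min(),Y[m].max())
for y in(.12,.06,0,-.06,-.12,-.18):
    q=m&(abs(Y-y)<.02)&(abs(X)<.015); print(y,np.median(Y[q]),q.sum())
for y in(.09,.03,-.03,-.09,-.15):
    q=m&(abs(Y-y)<.015)&(X<0); print('rail',y,np.median(X[q]))
```

```text
rack
[297. 174.] 12011 ((656.6879272460938, -27.983612060546875), (356.0963134765625, 82.25521087646484), 79.95931243896484) 0.06407128260495698
[466.  49.] 853 ((814.4555053710938, 111.54808807373047), (53.866233825683594, 59.163169860839844), 84.31321716308594) 0.06488287209036414
box
[18. 38.] 2170 ((410.3179931640625, 114.15521240234375), (42.28034973144531, 45.89361572265625), 47.34748840332031) 0.050234153075029514
[267.  77.] 1067 ((631.7930297851562, 81.3603515625), (41.89086151123047, 20.00657844543457), 80.97663879394531) 0.05012994016270306
[319.  85.] 2398 ((678.4689331054688, 74.29924011230469), (41.968231201171875, 45.76761245727539), 81.06780242919922) 0.05008947305623446
[114. 207.] 3174 ((479.36285400390625, -42.497215270996094), (42.052459716796875, 80.23587036132812), 86.72855377197266) 0.05019363567955118
[279. 265.] 1455 ((645.749755859375, -106.8221206665039), (42.19026184082031, 43.8272819519043), 80.70425415039062) 0.050112644362477476
[-0.0408285   0.03966138] -0.18631356631431734 0.16981193407548759
0.12 0.12286501499615768 292
0.06 0.063192675325209 238
0 0.003529079407528575 224
-0.06 -0.05613820421808202 208
-0.12 -0.11587918604457823 196
-0.18 -0.17809743175066464 279
rail 0.09 -0.028207255262564013
rail 0.03 -0.02813875314959257
rail -0.03 -0.028056873750667018
rail -0.09 -0.027976820043225423
rail -0.15 -0.028099450946703644
```

```bash
cat >> h.py <<'E'
from scipy.spatial.transform import Rotation as R
C=np.array([.659,-.0165]);A=-.176
def rack(p):
    d=np.asarray(p)[...,:2]-C;c,s=np.cos(A),np.sin(A)
    return np.stack([d[...,0]*c+d[...,1]*s,-d[...,0]*s+d[...,1]*c],-1)
def where():
    s=manip.state();q=s['tool_rot'];M=R.from_quat(np.r_[q[1:],q[0]]).as_matrix()
    print('t',s['time'],'rack mm',(rack(s['tool_pos'])*1000).round(1),'z',(s['tool_pos'][2]*1000).round(1),'toolx yaw rel rack',(np.arctan2(M[1,0],M[0,0])-A).round(3),'F',s['contact_force'].round(2),'w',s['gripper_width'].round(3))
E
python3 -m crank '[{"x":0,"y":0,"z":0,"turn":0.14},{"x":0,"y":0,"z":0,"turn":0.036},{"x":3.5,"y":0.3,"z":3,"turn":0},{"x":3.5,"y":0.3,"z":3,"turn":0},{"x":3.5,"y":0.3,"z":3,"turn":0}]' 0
python3 -m crank '[{"x":3.5,"y":0,"z":3,"turn":0},{"x":0,"y":0,"z":1,"turn":0},{"x":0,"y":0,"z":0,"turn":0},{"x":0,"y":0,"z":0,"turn":0}]'
python3 -c "from h import *;where()"
```

```text
time: 0.65
tool_pos: [0.6524, 0.1027, 0.1403]
tool_rot: [0.0, 0.767, 0.642, 0.0]
contact_force: [0.1, -0.3, -0.1]
gripper_width: 0.147
grasp_force: 0.0
time: 1.05
tool_pos: [0.6587, 0.1356, 0.1019]
tool_rot: [0.0, 0.767, 0.642, 0.0]
contact_force: [-0.7, -0.6, 0.0]
gripper_width: -0.005
grasp_force: 0.0Traceback (most recent call last):
  File "<string>", line 1, in <module>
    from h import *;where()
                    ~~~~~^^
  File "h.py", line 22, in where
    print('t',s['time'],'rack mm',(rack(s['tool_pos'])*1000).round(1),'z',(s['tool_pos'][2]*1000).round(1),'toolx yaw rel rack',(np.arctan2(M[1,0],M[0,0])-A).round(3),'F',s['contact_force'].round(2),'w',s['gripper_width'].round(3))
                                                                                                                                                                                                           ^^^^^^^^^^^^^^^^^^^^^^^^
AttributeError: 'float' object has no attribute 'round'
```

```bash
sed -i "s/s\['gripper_width'\].round(3)/s['gripper_width']/" h.py
python3 -m crank '[{"x":0,"y":0,"z":2.0,"turn":0},{"x":0,"y":0,"z":1.5,"turn":0},{"x":0,"y":0,"z":0.1,"turn":0},{"x":0,"y":0,"z":0,"turn":0}]' |grep -v rot
python3 -m crank '[{"x":0,"y":0,"z":0.15,"turn":0},{"x":0,"y":0,"z":0,"turn":0}]' |grep -v rot
```

```text
time: 1.45
tool_pos: [0.6585, 0.1356, 0.0658]
contact_force: [0.7, 0.2, 1.0]
gripper_width: -0.0
grasp_force: 0.0
time: 1.65
tool_pos: [0.6586, 0.1362, 0.0644]
contact_force: [0.5, -0.0, -0.2]
gripper_width: -0.003
grasp_force: 0.0
```

```bash
python3 -m crank '[{"x":0,"y":0,"z":0.1,"turn":0},{"x":0,"y":0,"z":0,"turn":0}]' |grep -v rot
python3 -m crank '[{"x":0,"y":0,"z":0.05,"turn":0},{"x":0,"y":0,"z":0,"turn":0}]' |grep -v rot
```

```text
time: 1.85
tool_pos: [0.6587, 0.1363, 0.0641]
contact_force: [-2.6, -0.3, 6.2]
gripper_width: -0.0
grasp_force: 2.7
time: 2.05
tool_pos: [0.6587, 0.1363, 0.064]
contact_force: [-3.9, -0.9, 7.5]
gripper_width: -0.0
grasp_force: 3.8
```

Contact with rail 1 is about 7 N. Now I slide along the rail to the second gap, then the third.

```bash
python3 -m crank '[{"x":-1.5,"y":0,"z":0,"turn":0},{"x":-1.5,"y":0,"z":0,"turn":0},{"x":-1.5,"y":0,"z":0,"turn":0},{"x":-1.5,"y":0,"z":0,"turn":0},{"x":0,"y":0,"z":0,"turn":0}]' |grep -v rot
python3 -c "from h import *;where()"
```

```text
time: 2.55
tool_pos: [0.6489, 0.0754, 0.0641]
contact_force: [-0.5, -1.8, 6.7]
gripper_width: -0.001
grasp_force: 3.1
t 2.55 rack mm [-26.   88.7] z 64.1 toolx yaw rel rack 1.569 F [-0.52 -1.76  6.67] w -0.0006519999837500455
```

```bash
python3 -m crank '[{"x":0,"y":0,"z":0,"turn":0},{"x":-1.5,"y":0,"z":0,"turn":0},{"x":-1.5,"y":0,"z":0,"turn":0},{"x":-1.5,"y":0,"z":0,"turn":0},{"x":-1.4,"y":0,"z":0,"turn":0}]' |grep -v rot
python3 -m crank '[{"x":0,"y":0,"z":0,"turn":0},{"x":0,"y":0,"z":0,"turn":0}]' |grep -v rot
python3 -c "from h import *;where()"
```

```text
time: 3.05
tool_pos: [0.6388, 0.0191, 0.064]
contact_force: [1.3, 3.9, 5.6]
gripper_width: 0.005
grasp_force: 2.9
time: 3.25
tool_pos: [0.6385, 0.0173, 0.0641]
contact_force: [-0.9, -2.2, 6.2]
gripper_width: -0.001
grasp_force: 3.3
t 3.25 rack mm [-26.   29.7] z 64.1 toolx yaw rel rack 1.57 F [-0.9  -2.23  6.24] w -0.0007093813379727284
```

Rail 3 is touched. I lift off and go to the right of the box with the fingers partly open along the rack's x, for a stable two-point side push.

```bash
python3 -m crank '[{"x":0,"y":0,"z":-4,"turn":0},{"x":-3,"y":-3,"z":0,"turn":0},{"x":-3,"y":-3,"z":0,"turn":0},{"x":-3,"y":-3,"z":0,"turn":0},{"x":-3,"y":-3,"z":0,"turn":0}]' 60|grep -v rot
python3 -m crank '[{"x":-2,"y":-2.6,"z":0,"turn":0},{"x":0,"y":0,"z":0,"turn":0},{"x":0,"y":0,"z":0,"turn":0}]' |grep -v rot
python3 - <<'E'
from h import *
where();grab('wrist','w2.png');z=load('wrist');W=cloud(z)
m=(abs(W[...,2]-.050)<.003).astype(np.uint8)
k,l,s,c=cv2.connectedComponentsWithStats(m)
for i in range(1,k):
    if s[i,4]>800: print(c[i].round(),cv2.minAreaRect((rack(W[l==i])*1000).astype(np.float32)))
E
```

```text
time: 3.75
tool_pos: [0.4965, -0.0791, 0.1017]
contact_force: [-0.8, -1.9, 0.1]
gripper_width: 0.598
grasp_force: 0.0
time: 4.05
tool_pos: [0.4687, -0.0937, 0.1021]
contact_force: [-0.2, 0.4, 0.3]
gripper_width: 0.6
grasp_force: 0.0
t 4.05 rack mm [-173.8 -109.4] z 102.1 toolx yaw rel rack 1.569 F [-0.17  0.4   0.3 ] w 0.5999158863162346
[261. 124.] ((-172.6544189453125, -57.62416076660156), (80.27867889404297, 42.08708953857422), 6.747403621673584)
[478. 181.] ((-43.57038116455078, -90.927490234375), (42.729347229003906, 25.95366668701172), 89.55115509033203)
[ 57. 217.] ((-300.0071716308594, -113.395751953125), (80.29488372802734, 42.2928352355957), 16.374309539794922)
```

View pics/w2.png

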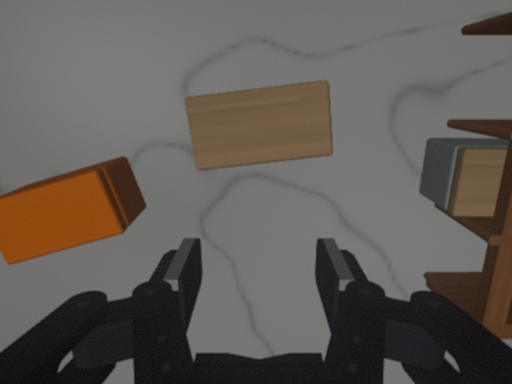

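The wrist view shows the box lid at (261,124), clear of the orange box, with the open fingers at (180,270) and (340,270) facing its long right side. Descend and push left.

```bash
python3 -m crank '[{"x":0,"y":0,"z":4,"turn":0},{"x":0,"y":0,"z":3.5,"turn":0},{"x":0,"y":0,"z":1,"turn":0},{"x":0.8,"y":0,"z":0,"turn":0},{"x":0.6,"y":0,"z":0,"turn":0}]' |grep -v rot
python3 -m crank '[{"x":0.7,"y":0,"z":0,"turn":0},{"x":0.7,"y":0,"z":0,"turn":0},{"x":0.7,"y":0,"z":0,"turn":0},{"x":0.7,"y":0,"z":0,"turn":0},{"x":0.7,"y":0,"z":0,"turn":0}]' |grep -v rot
python3 -c "from h import *;where()"
```

```text
time: 4.6
tool_pos: [0.4732, -0.079, 0.0185]
contact_force: [-0.3, 0.6, 0.1]
gripper_width: 0.604
grasp_force: 0.0
time: 5.1
tool_pos: [0.4786, -0.0446, 0.018]
contact_force: [-0.2, -3.5, 3.1]
gripper_width: 0.598
grasp_force: 1.5
t 5.1 rack mm [-172.7  -59.3] z 18.0 toolx yaw rel rack 1.571 F [-0.17 -3.52  3.06] w 0.5980669358931416
```

```bash
python3 -m crank '[{"x":0.7,"y":0,"z":0,"turn":0},{"x":0.7,"y":0,"z":0,"turn":0},{"x":0.7,"y":0,"z":0,"turn":0},{"x":0.7,"y":0,"z":0,"turn":0},{"x":0.7,"y":0,"z":0,"turn":0}]' |grep -v rot
python3 -m crank '[{"x":0.5,"y":0,"z":0,"turn":0},{"x":0.3,"y":0,"z":0,"turn":0},{"x":0,"y":0,"z":0,"turn":0}]' |grep -v rot
cat >> h.py <<'E'
def look(n,save):
    grab(n,save);z=load(n);W=cloud(z)
    m=(abs(W[...,2]-.050)<.003).astype(np.uint8)
    k,l,s,c=cv2.connectedComponentsWithStats(m)
    for i in range(1,k):
        if s[i,4]>(800 if n=='wrist' else 80):
            r=cv2.minAreaRect((rack(W[l==i])*1000).astype(np.float32));print(n,c[i].round(),np.round(r[0],1),np.round(r[1],1),round(r[2],1))
E
python3 - <<'E'
from h import *
where();look('wrist','w3.png');look('scene','s3.png')
E
```

```text
time: 5.6
tool_pos: [0.4839, -0.0099, 0.0172]
contact_force: [0.4, -3.1, 1.6]
gripper_width: 0.6
grasp_force: 1.5
time: 5.9
tool_pos: [0.4852, -0.0018, 0.017]
contact_force: [-0.2, -0.8, 0.0]
gripper_width: 0.604
grasp_force: 0.0
t 5.9 rack mm [-173.7  -15.9] z 17.0 toolx yaw rel rack 1.571 F [-0.17 -0.83  0.01] w 0.6037740178089332
wrist [261. 208.] [-172.7    5.4] [80.3 64.5] 0.1
scene [350.  95.] [-213.7  433.4] [ 52.7 143.6] 87.6
scene [209. 189.] [-300.3 -115. ] [80.6 42.2] 16.9
scene [348. 203.] [ 2.5 94.1] [46.6 48. ] 88.8
scene [288. 240.] [-46.7 -92.9] [42.6 16.7] 87.9
scene [305. 252.] [  1.1 -92.2] [45.7 40.6] 0.6
scene [146. 322.] [-145.5 -443. ] [116.   44.5] 78.6
```

The box lies square to the rack with its centre at y_r ≈ 16.6, so it needs 13.4 mm more.

```bash
python3 -m crank '[{"x":0.5,"y":0,"z":0,"turn":0},{"x":0.4,"y":0,"z":0,"turn":0},{"x":0.3,"y":0,"z":0,"turn":0},{"x":0.13,"y":0,"z":0,"turn":0},{"x":0,"y":0,"z":0,"turn":0}]' |grep -v rot
python3 -m crank '[{"x":-1.5,"y":0,"z":0,"turn":0},{"x":-2,"y":0,"z":-1,"turn":0},{"x":0,"y":0,"z":-4,"turn":0},{"x":0,"y":0,"z":-4,"turn":0},{"x":0,"y":0,"z":0,"turn":0}]' |grep -v rot
python3 - <<'E'
from h import *
where();look('wrist','w4.png')
E
```

```text
time: 6.5
tool_pos: [0.4876, 0.0108, 0.0172]
contact_force: [-0.8, -0.6, -1.0]
gripper_width: 0.597
grasp_force: 0.4
time: 7.0
tool_pos: [0.4861, -0.0248, 0.1141]
contact_force: [0.4, -0.4, 0.6]
gripper_width: 0.598
grasp_force: 0.0
t 7.0 rack mm [-168.8  -38.5] z 114.1 toolx yaw rel rack 1.57 F [ 0.44 -0.41  0.63] w 0.5976427247021998
wrist [75. 16.] [-272.1   67.8] [53.7 23.6] 0.2
wrist [486.  10.] [-42.8  75.5] [23.9 10.2] 1.0
wrist [250.  95.] [-172.5   29.1] [80.3 41.5] 0.1
wrist [440. 270.] [-43.5 -88.7] [39.  24.9] 89.3
wrist [500. 279.] [  0.3 -91.4] [41.9 20.7] 89.8
wrist [ 59. 295.] [-302.1 -106.4] [80.8 30.8] 18.3
```

The box is at rack (-172.5, 29.1) mm and square. I turn the tool a quarter so the finger line lies across the rear face, narrow the fingers and move behind the box.

```bash
python3 -m crank '[{"x":3.4,"y":-3.4,"z":0,"turn":0},{"x":3.45,"y":-3.4,"z":0,"turn":0},{"x":0,"y":0,"z":0,"turn":0.14},{"x":0,"y":0,"z":0,"turn":0.14},{"x":0,"y":0,"z":0,"turn":0.14}]' 15|grep -v rot
python3 -m crank '[{"x":0,"y":0,"z":0,"turn":0.14},{"x":0,"y":0,"z":0,"turn":0.14},{"x":0,"y":0,"z":0,"turn":0.14},{"x":0,"y":0,"z":0,"turn":0.14},{"x":0,"y":0,"z":0,"turn":0.14}]'|grep -v rot
python3 -m crank '[{"x":0,"y":0,"z":0,"turn":0.14},{"x":0,"y":0,"z":0,"turn":0.14},{"x":0,"y":0,"z":0,"turn":0.14},{"x":0,"y":0,"z":0,"turn":0.03},{"x":0,"y":0,"z":0,"turn":0}]'|grep -v rot
python3 - <<'E'
from h import *
where();look('wrist','w5.png')
E
```

```text
time: 7.55
tool_pos: [0.4254, 0.0561, 0.1058]
contact_force: [0.0, -0.3, 1.1]
gripper_width: 0.15
grasp_force: 0.0
time: 8.05
tool_pos: [0.4256, 0.0556, 0.1058]
contact_force: [0.3, 0.5, 0.1]
gripper_width: 0.152
grasp_force: 0.0
time: 8.55
tool_pos: [0.4257, 0.0556, 0.1059]
contact_force: [0.3, -0.4, 0.8]
gripper_width: 0.153
grasp_force: 0.0
t 8.55 rack mm [-242.3   30.1] z 105.9 toolx yaw rel rack 0.001 F [ 0.31 -0.41  0.84] w 0.15287045203023603
wrist [261.  87.] [-172.4   28.6] [80.  42.1] 0.1
wrist [165. 254.] [-282.6   93.5] [42.1 80. ] 58.0
wrist [474. 287.] [-300.1 -113.6] [81.2 42.7] 16.0
```

View pics/w5.png

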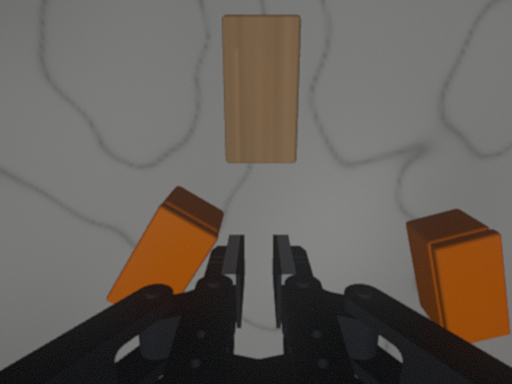

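The view shows the box end-on at (261,87) with the fingers aligned behind it at (258,270) and the orange boxes clear to either side at (165,254) and (470,290). Descend and push forward.

```bash
python3 -m crank '[{"x":1.2,"y":0.1,"z":2,"turn":0},{"x":0,"y":0,"z":3.5,"turn":0},{"x":0,"y":0,"z":2.8,"turn":0},{"x":0,"y":0,"z":0.5,"turn":0},{"x":0.4,"y":0,"z":0,"turn":0}]' |grep -v rot
python3 -m crank '[{"x":0.6,"y":0,"z":0,"turn":0},{"x":0.8,"y":0,"z":0,"turn":0},{"x":0.8,"y":0,"z":0,"turn":0},{"x":0.8,"y":0,"z":0,"turn":0},{"x":0.8,"y":0,"z":0,"turn":0}]'|grep -v rot
python3 -m crank '[{"x":0.8,"y":0,"z":0,"turn":0},{"x":0.8,"y":0,"z":0,"turn":0},{"x":0.8,"y":0,"z":0,"turn":0},{"x":0.5,"y":0,"z":0,"turn":0},{"x":0,"y":0,"z":0,"turn":0}]'|grep -v rot
python3 - <<'E'
from h import *
where();look('wrist','w6.png')
E
```

```text
time: 9.1
tool_pos: [0.4408, 0.0518, 0.018]
contact_force: [0.1, -0.6, 0.2]
gripper_width: 0.152
grasp_force: 0.0
time: 9.6
tool_pos: [0.4807, 0.0449, 0.02]
contact_force: [-3.1, 1.4, 2.4]
gripper_width: 0.153
grasp_force: 1.5
time: 10.1
tool_pos: [0.5093, 0.0397, 0.0194]
contact_force: [-0.7, 0.2, 0.1]
gripper_width: 0.148
grasp_force: 0.0
t 10.1 rack mm [-157.2   29.1] z 19.4 toolx yaw rel rack 0.001 F [-0.66  0.23  0.1 ] w 0.14834903446095682
wrist [260. 139.] [-113.1   28.6] [95.  42.3] 0.1
```

Still straight at y_r 28.6, 96 mm to go.

```bash
python3 -m crank '[{"x":0.8,"y":0,"z":0,"turn":0},{"x":0.8,"y":0,"z":0,"turn":0},{"x":0.8,"y":0,"z":0,"turn":0},{"x":0.8,"y":0,"z":0,"turn":0},{"x":0.8,"y":0,"z":0,"turn":0}]'|grep -v rot
python3 -m crank '[{"x":0.8,"y":0,"z":0,"turn":0},{"x":0.8,"y":0,"z":0,"turn":0},{"x":0.8,"y":0,"z":0,"turn":0},{"x":0.8,"y":0,"z":0,"turn":0},{"x":0.8,"y":0,"z":0,"turn":0}]'|grep -v rot
python3 -m crank '[{"x":0.5,"y":0,"z":0,"turn":0},{"x":0.4,"y":0,"z":0,"turn":0},{"x":0.3,"y":0,"z":0,"turn":0},{"x":0.1,"y":0,"z":0,"turn":0},{"x":0,"y":0,"z":0,"turn":0}]'|grep -v rot
python3 -c "from h import *;where()"
```

```text
time: 10.65
tool_pos: [0.5483, 0.0328, 0.0192]
contact_force: [-0.3, 0.2, -0.9]
gripper_width: 0.153
grasp_force: 0.5
time: 11.15
tool_pos: [0.5876, 0.0259, 0.0192]
contact_force: [-1.9, 0.6, -0.9]
gripper_width: 0.152
grasp_force: 0.5
time: 11.65
tool_pos: [0.6, 0.0237, 0.0195]
contact_force: [-0.6, -0.8, 0.3]
gripper_width: 0.151
grasp_force: 0.3
t 11.65 rack mm [-65.2  29.3] z 19.5 toolx yaw rel rack 0.001 F [-0.58 -0.76  0.28] w 0.15141302012642457
```

```bash
python3 -m crank '[{"x":0.2,"y":0,"z":0,"turn":0},{"x":0.2,"y":0,"z":0,"turn":0},{"x":0,"y":0,"z":0,"turn":0}]'|grep -v rot
python3 -m crank '[{"x":0.1,"y":0,"z":0,"turn":0},{"x":0.05,"y":0,"z":0,"turn":0},{"x":0,"y":0,"z":0,"turn":0}]'|grep -v rot
python3 -c "from h import *;where()"
```

```text
time: 11.95
tool_pos: [0.6041, 0.023, 0.0193]
contact_force: [-0.7, -0.0, 0.8]
gripper_width: 0.147
grasp_force: 0.4
time: 12.25
tool_pos: [0.6045, 0.0229, 0.0193]
contact_force: [-5.1, 0.9, 3.3]
gripper_width: 0.151
grasp_force: 2.6
t 12.25 rack mm [-60.6  29.3] z 19.3 toolx yaw rel rack 0.001 F [-5.1   0.95  3.27] w 0.15072704704673917
```

The push stalled exactly at the predicted home position with the force rising, so the box is against the back board. Back off, rise and check.

```bash
python3 -m crank '[{"x":0,"y":0,"z":0,"turn":0},{"x":-1,"y":0,"z":0,"turn":0},{"x":-3,"y":0,"z":0,"turn":0},{"x":-3,"y":0,"z":-2,"turn":0},{"x":0,"y":0,"z":-4.5,"turn":0}]'|grep -v rot
python3 -m crank '[{"x":0,"y":0,"z":-4,"turn":0},{"x":0,"y":0,"z":-2,"turn":0},{"x":0,"y":0,"z":0,"turn":0},{"x":0,"y":0,"z":0,"turn":0}]'|grep -v rot
python3 - <<'E'
from h import *
where();look('wrist','w7.png');look('scene','s7.png');look('side','d7.png')
E
```

```text
time: 12.75
tool_pos: [0.5274, 0.036, 0.0776]
contact_force: [1.3, 0.2, 0.5]
gripper_width: 0.152
grasp_force: 0.0
time: 13.15
tool_pos: [0.5361, 0.035, 0.1442]
contact_force: [-0.5, 0.2, -0.2]
gripper_width: 0.151
grasp_force: 0.0
t 13.15 rack mm [-130.    29.2] z 144.2 toolx yaw rel rack 0.001 F [-0.52  0.17 -0.16] w 0.1507314317803153
wrist [159.  11.] [-11.7  91.9] [42.5 13.3] 89.9
wrist [259.  11.] [-11.6  28.8] [12.9 41.9] 0.3
wrist [451.  11.] [-11.4 -91.6] [42.3 13. ] 90.0
wrist [164.  66.] [-44.1  90.9] [19.7 42.1] 0.2
wrist [259.  62.] [-41.7  28.7] [15.4 42. ] 0.0
wrist [442.  68.] [-44.7 -90.9] [43.  21.2] 89.2
scene [472.  13.] [-119.9 1162.2] [292.6  17.4] 9.7
scene [19. 33.] [-1315.6   -83.9] [ 14.4 178.9] 11.6
scene [349.  94.] [-217.5  436.1] [141.4  45.2] 0.4
scene [265. 147.] [-283.5   93. ] [42.4 82.2] 57.8
scene [209. 189.] [-300.4 -114.9] [80.3 43.3] 15.6
scene [348. 202.] [ 2.1 93.7] [47.8 48.4] 89.0
scene [334. 219.] [ 3.  29.3] [40.  49.7] 89.1
scene [289. 240.] [-47.1 -92.1] [40.3 16.4] 88.3
scene [305. 252.] [  1.4 -92.5] [41.3 45.8] 89.7
scene [147. 329.] [-129.2 -451.2] [ 78.5 121.2] 0.9
side [229. 169.] [-280.6   89.3] [45.1 81.4] 56.0
side [313. 180.] [ 8.3 37.7] [48.1 47.5] 2.6
side [218. 208.] [-298.8 -117.1] [79.8 45.6] 16.1
```

View pics/w7.png

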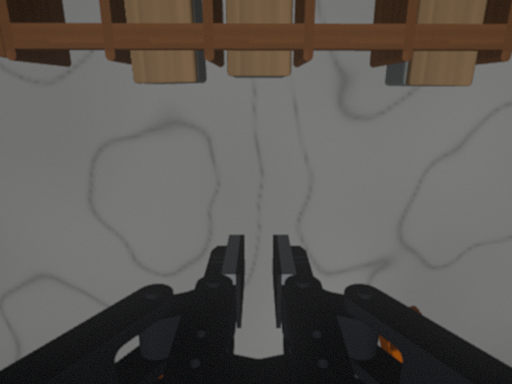

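View pics/s7.png

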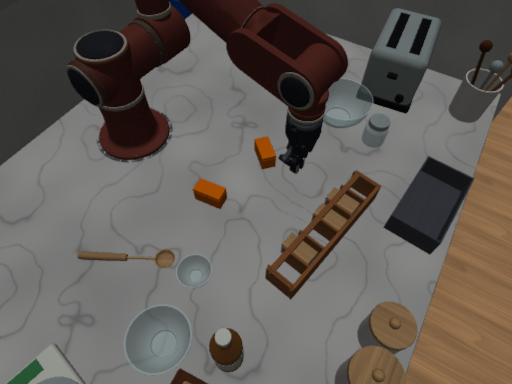

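The box's rear face (the end facing the robot) is at x_r = -49.4 mm, against -49 mm for fully home, and it is square in the third gap at y_r 28.7. Everything else is where it was, and the robot is clear of all of it.

```bash
python3 -c "from plant import manip;print(manip.job_done())"
```

```text
the job is handed in; nothing more can be done
None
```

The box is fully home and square in the third gap, after the fingertip touched the rail over gaps 1, 2 and 3 in order, with nothing else seen to have moved; the job is handed in, and no verdict was returned.

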